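# Put the thread cones into their carton trays

### The arm

A 6-joint arm with a two-finger parallel gripper is mounted at the origin on the work surface. World frame = base frame: x ahead of the robot, y to its left, z up, the work surface at z = 0. Lengths are in m, angles in rad, forces in N, time in s.
With the tool pointing down it reaches from about 0.3 to 0.75 m from the base axis. Payload 8.5 kg.
Tool frame: the origin (TCP) lies on the front face of the gripper's body, between the roots of the fingers; the fingertips stand 73 mm ahead of it and the grasp point (between the pads) lies 54 mm ahead of it; y points along the fingers, x is the direction in which the jaws open and shut, and the axes are right-handed (so a half turn about y gives the same grasp; the last joint's range is limited). The gripper opens to 85 mm and grips with 20 to 120 N. Pads are 22 mm wide; open, the fingers measure 114 mm over their backs; the gripper's body (76 mm by 85 mm) begins 54 mm behind the grasp point. The pads swing forward as they close: fully open they stand 13 mm farther back than shut.
Start: joints at [-1.39, 0.381, 1.297, -0, 1.464, -0.215], TCP at [0.212, -0.507, 0.304] pointing down, gripper open.
Joint ranges: [-3.11, 3.11], [-0.89, 2.33], [0.22, 2.48], [-1.42, 4.56], [0.17, 2.85], [-2.88, 2.88]. Speed limits (rad/s): [2.39, 2.39, 3.14, 3.14, 3.14, 3.14].

### API

Orientations are given as a unit quaternion [w, x, y, z].
In Python, from plant import arm, viewer gives the robot as it stands.
- The arm moves only by the shell command python3 -m crank 'ROWS'. ROWS is JSON, one flat list of numbers, 7 for each row, row after row: the shift along the world's x, y, z in m, then the turn, a rotation vector about the world's x, y, z in degrees, then the gripper's target within -1 to 1 (fully open at 1, half-way at 0, shut at -1). In form: [dx, dy, dz, wx, wy, wz, jaw, dx, dy, dz, wx, wy, wz, jaw, ...]. A call has exactly 5 rows; each row shifts and turns the commanded pose from where the row before left it; what a row does not reach is not made up. A row lasts 1/12 s, in which the tool goes at most 41.7 mm and 7.16 degrees, less where a joint would pass 70% of its speed; a pose out of reach is approached as far as the arm can. A call with a gripper value outside its range is refused whole. The fingers move at their own pace and stop on an object; the grip force is fixed at half the most. Time passes only in rows, so rows that do not move let the fingers close, or fill a call up. It gives the time, the measured TCP pose, the force and the opening at its end, in the units of the state.
- arm.get_obs(): the state, without advancing time (a new reading comes with each control period).
- viewer.capture(name): name is "scene" or "top"; returns a dict with "frame" (400x640x3 uint8, red, green, blue), "camera_matrix" (3x3 intrinsics, pixels), "world_from_camera" (4x4, takes a point from camera to world coordinates). Camera axes: x right, y down, z forward; pixel columns grow to the right and rows downward; lengths in m; the calibration is good to about 2 mm. A picture is of the moment at which its call begins. There is no depth.
- arm.finish_job(): hands the job in, once; it reports no verdict.
Trained networks look in a picture, given as the dict that the camera call returned (one of the last four; its "shot" number tells which), for a name from the list of things; names that differ only in an ending like _2 or _b are one class to them, and where a whole thing is asked for, a point or a joint stands for the part that bears it (a point fixed in the world has none). Each returns a list of dicts, best first, with "score" (0 to 1); they miss things now and then, are a little off and sometimes report something else, mostly with a low value. They report only what shows in the picture. A call takes as long as a camera call.
- viewer.outline_of(picture, target): "mask" (400x640 bool, what is visible of it) and "xy" ([column, row] in pixels, amid what is visible of it).
- viewer.mark_of(picture, target): "xy" ([column, row] in pixels: a listed point, or the origin of a listed thing).
The state is a dict: "time": time; "joint_pos": joint angles; "joint_vel": joint speeds; "joint_torque": joint torques, N m; "eef_pos": TCP position; "eef_rot": TCP orientation; "ft_force": force on the tool from outside, world axes, zero at the start; "moment": the same for the moment, N m; "finger_gap": finger opening in m.
Only numpy, scipy, OpenCV 4.12 (cv2) and the standard library are available. Lean on these libraries where they do the work, as an engineer would, in place of code of your own. Each camera call takes 0.05 s, during which the arm holds its last target.

### The job

Pick out the three tapered cones of thread and stand each one upright on the floor of the shallow carton tray of its size: the large cone in the large tray, the medium in the medium, the small in the small. Set them down rather than dropping them, and leave the two flanged spools, the tape roll and the needle tin undisturbed.

Things in the scene. Friction and masses are not known exactly. Their poses are not given: they have to be found in the camera images.
- cone_large: the large cone of undyed off-white thread, standing upright: a solid body tapering evenly from 68 mm diameter at the foot to 46 mm at 105 mm height, topped by a 6 mm high cardboard core stub of 29 mm diameter with a black bore (total height 111 mm), about 240 g. Origin: centre of its underside; z up along its axis. It may be gripped by its tapered side.
- cone_medium: the medium cone of undyed off-white thread, standing upright: a solid body tapering evenly from 52 mm diameter at the foot to 33 mm at 90 mm height, topped by a 6 mm high cardboard core stub of 21 mm diameter with a black bore (total height 96 mm), about 130 g. Origin: centre of its underside; z up along its axis. It may be gripped by its tapered side.
- cone_small: the small cone of undyed off-white thread, standing upright: a solid body tapering evenly from 36 mm diameter at the foot to 21 mm at 70 mm height, topped by a 6 mm high cardboard core stub of 13 mm diameter with a black bore (total height 76 mm), about 60 g. Origin: centre of its underside; z up along its axis. It may be gripped by its tapered side.
- spool_tall: the tall flanged spool, NOT a cone: straight off-white thread barrel 44 mm in diameter between two flat grey plastic flanges of 56 mm diameter, 90 mm high, standing upright, loose, about 150 g. Origin: centre of its underside; z up. To be left alone.
- spool_short: the short flanged spool, NOT a cone: straight off-white thread barrel 34 mm in diameter between two flat grey plastic flanges of 46 mm diameter, 68 mm high, standing upright, loose, about 90 g. Origin: centre of its underside; z up. To be left alone.
- tray_large: the large square shallow cardboard carton tray, open at the top, fixed to the counter: 84 mm square inside, 92 mm outside, 28 mm high, walls and floor 4 mm thick. Origin: centre of its underside; x and y along its sides, z up; the inner floor is at z = 4 mm.
- tray_medium: the medium square shallow cardboard carton tray, open at the top, fixed to the counter: 68 mm square inside, 76 mm outside, 28 mm high, walls and floor 4 mm thick. Origin: centre of its underside; x and y along its sides, z up; the inner floor is at z = 4 mm.
- tray_small: the small square shallow cardboard carton tray, open at the top, fixed to the counter: 52 mm square inside, 60 mm outside, 28 mm high, walls and floor 4 mm thick. Origin: centre of its underside; x and y along its sides, z up; the inner floor is at z = 4 mm.
- tape_roll: roll of brown packing tape lying flat, a ring of 90 mm outer and 76 mm inner diameter, 48 mm high, loose, at one side of the work. Origin: centre of its underside; z up. To be left alone.
- needle_tin: flat aluminium needle tin with a blue patch, 75 x 50 x 22 mm, loose, at one side of the work. Origin: centre of its underside; x along its length, z up. To be left alone.

How it is judged:
At the end, for the whole second after the job is handed in: Each cone stands in the tray of its own size: its foot within 14 mm of the tray's centre sideways and less than 8 mm above the tray's underside (the inner floor is at 4 mm), upright within 0.08 rad, and at rest (under 0.02 m/s) (horizontal distance between cone_large and tray_large below 0.014 m and z of cone_large in the frame of tray_large between 0 and 0.008 m and angle between each of cone_large, cone_medium, cone_small's own z axis and vertical below 0.08 rad and linear speed of each of cone_large, cone_medium, cone_small below 0.02 m/s and horizontal distance between cone_medium and tray_medium below 0.014 m and z of cone_medium in the frame of tray_medium between 0 and 0.008 m and horizontal distance between cone_small and tray_small below 0.014 m and z of cone_small in the frame of tray_small between 0 and 0.008 m); the robot touches nothing.
It fails at once if a spool, the tape roll or the needle tin is shifted by more than 20 mm or tipped by more than 0.35 rad (distance of any of spool_tall, spool_short, tape_roll, needle_tin from where it was at the start of the episode above 0.02 m or angle between any of spool_tall, spool_short, tape_roll, needle_tin's own z axis and vertical above 0.35 rad).
It fails at once if a cone is dropped: it moves faster than 0.7 m/s with its foot less than 40 mm above the counter ((height (world z) of cone_large below 0.04 m and linear speed of cone_large above 0.7 m/s) or (height (world z) of cone_medium below 0.04 m and linear speed of cone_medium above 0.7 m/s) or (height (world z) of cone_small below 0.04 m and linear speed of cone_small above 0.7 m/s)).
It also fails if it takes over 96 s, if anything falls off the work surface, if the arm or the gripper's body presses on something with over 40 N, if the wrist force passes 120 N, or if a joint passes its speed limit or range.

## Working session

There is one attempt and no reset: what is moved stays moved. The work goes in short steps, Python scripts to look and compute and a shell command to move; the robot and the scene stay as the last step left them, time stands still between calls to the robot, and variables do not carry over. Pictures are saved under pics/ and viewed, and the job is handed in when it is done.

```bash
mkdir -p pics; ls
python3 - <<'E'
from plant import arm, viewer
import cv2
o=arm.get_obs(); print(o['time'],o['eef_pos'],o['eef_rot'],o['finger_gap'])
for n in ("scene","top"):
    p=viewer.capture(n); cv2.imwrite(f'pics/{n}0.png',p['frame'][:,:,::-1]); print(p['camera_matrix'],p['world_from_camera'])
E
```

```text
pics
0.0 [ 0.21201805 -0.50729387  0.30330046] [ 0.58891544 -0.58816382  0.39229419 -0.3915957 ] 0.08509491687617513
[[402.41278128   0.         322.63852561]
 [  0.         402.41278128 200.21042295]
 [  0.           0.           1.        ]] [[ 0.07772734  0.58782446 -0.80524584  1.39145201]
 [ 0.99674769 -0.02858474  0.07534561 -0.0754924 ]
 [ 0.02127224 -0.80848334 -0.58813449  0.66876167]
 [ 0.          0.          0.          1.        ]]
[[478.53947034   0.         319.18345967]
 [  0.         478.53947034 208.11219761]
 [  0.           0.           1.        ]] [[-0.02359841 -0.99326496  0.11343646  0.41605461]
 [-0.99954593  0.02131531 -0.0212978   0.01604762]
 [ 0.01873643 -0.11388754 -0.99331696  1.24594793]
 [ 0.          0.          0.          1.        ]]
```

View pics/scene0.png

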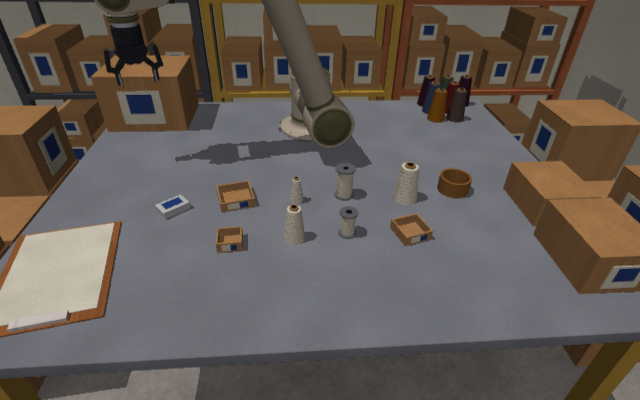

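View pics/top0.png

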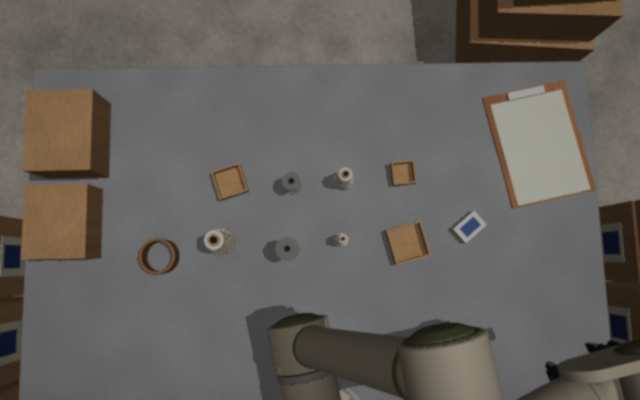

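```bash
cat > h.py <<'E'
from plant import arm, viewer
import cv2, numpy as np
def ray(p,xy,z):
    K=p['camera_matrix'];T=p['world_from_camera']
    d=T[:3,:3]@np.linalg.solve(K,[xy[0],xy[1],1.]);o=T[:3,3]
    return o+d*(z-o[2])/d[2]
def proj(p,X):
    T=np.linalg.inv(p['world_from_camera']);c=T[:3,:3]@np.asarray(X,float)+T[:3,3]
    u=p['camera_matrix']@c;return u[:2]/u[2]
E
python3 - <<'E'
from h import *
P={n:viewer.capture(n) for n in ("scene","top")}
for t in "cone_large cone_medium cone_small spool_tall spool_short tray_large tray_medium tray_small tape_roll needle_tin".split():
    for n in P:
        for r in viewer.mark_of(P[n],t)[:2]:
            print(t,n,'mark',np.round(r['score'],2),np.round(r['xy'],1),ray(P[n],r['xy'],0).round(4))
        for r in viewer.outline_of(P[n],t)[:2]:
            print('    outl',n,np.round(r['score'],2),np.round(r['xy'],1), r['mask'].sum())
E
```

```text
cone_large scene mark 0.73 [403.9 196.1] [0.4671 0.2463 0.    ]
    outl scene 0.89 [406.2 186.1] 867
cone_large top mark 0.85 [222.  237.7] [0.4866 0.2431 0.    ]
    outl top 0.73 [220.9 237.8] 615
cone_medium scene mark 0.97 [290.6 241.1] [ 0.6433 -0.0824  0.    ]
    outl scene 0.81 [291.1 228.4] 594
cone_medium top mark 0.9 [344.5 178.9] [ 0.6346 -0.0794  0.    ]
    outl top 0.92 [342.7 176.8] 356
cone_small scene mark 0.81 [298.8 202.8] [ 0.4848 -0.0574  0.    ]
    outl scene 0.49 [295.1 194.4] 232
cone_small top mark 0.49 [341.6 240.1] [ 0.4733 -0.067   0.    ]
    outl top 0.52 [340.4 239. ] 134
spool_tall scene mark 0.71 [342.  194.1] [0.4486 0.0685 0.    ]
    outl scene 0.83 [345.5 177.6] 573
spool_tall top mark 0.77 [287.9 247.5] [0.4573 0.0729 0.    ]
    outl top 0.82 [290.4 248.9] 445
spool_short scene mark 0.76 [347.9 235. ] [0.6281 0.0624 0.    ]
spool_short scene mark 0.23 [234.5 203.1] [ 0.4775 -0.2354  0.    ]
    outl scene 0.87 [345.4 225.9] 503
spool_short top mark 0.9 [292.8 187.4] [0.6147 0.0575 0.    ]
    outl top 0.84 [293.1 183.4] 331
tray_large scene m
[... 531 characters left out ...]
tl scene 0.69 [227.5 234.1] 655
tray_small top mark 0.72 [403.4 172.3] [ 0.6491 -0.2363  0.    ]
    outl top 0.79 [402.1 173.3] 584
tape_roll scene mark 0.74 [450.1 188.6] [0.4357 0.3941 0.    ]
    outl scene 0.85 [453.3 182.6] 832
tape_roll top mark 0.69 [234.7 181.3] [0.634  0.2098 0.    ]
tape_roll top mark 0.55 [158.3 254.5] [0.447  0.4066 0.    ]
    outl top 0.62 [146.5 254.3] 650
    outl top 0.55 [289.6 248.8] 419
needle_tin scene mark 0.64 [172.  209.8] [ 0.4999 -0.3998  0.    ]
needle_tin scene mark 0.58 [295.1 200.2] [ 0.472  -0.0674  0.    ]
    outl scene 0.88 [170.7 206.9] 544
needle_tin top mark 0.76 [465.6 226.1] [ 0.5026 -0.3939  0.    ]
    outl top 0.84 [467.7 226.6] 632
```

```bash
cat >> h.py <<'E'
from scipy.optimize import minimize
def circ(x,y,z,r,n=40):
    a=np.linspace(0,2*np.pi,n,endpoint=False);return np.c_[x+r*np.cos(a),y+r*np.sin(a),0*a+z]
CON={'cone_large':(.034,.023,.105,.0145,.111),'cone_medium':(.026,.0165,.09,.0105,.096),'cone_small':(.018,.0105,.07,.0065,.076)}
TR={'tray_large':.046,'tray_medium':.038,'tray_small':.030}
def hull(p,X):
    return cv2.convexHull(np.array([proj(p,q) for q in X],np.float32))
def polys(p,t,v):
    if t in CON:
        r0,r1,h,rs,H=CON[t];x,y=v[:2]
        return [hull(p,np.r_[circ(x,y,0,r0),circ(x,y,h,r1)]),hull(p,np.r_[circ(x,y,h,rs),circ(x,y,H,rs)])]
    x,y,a=v;s=TR[t];c,d=np.cos(a),np.sin(a)
    return [hull(p,[(x+c*i-d*j,y+d*i+c*j,z) for i in(-s,s) for j in(-s,s) for z in(0,.028)])]
def render(p,t,v,S=8):
    m=np.zeros((400,640),np.float32);ps=polys(p,t,v)
    al=np.concatenate([q[:,0] for q in ps]);lo=np.floor(al.min(0)-2).astype(int);hi=np.ceil(al.max(0)+3).astype(int)
    b=np.zeros(((hi[1]-lo[1])*S,(hi[0]-lo[0])*S),np.uint8)
    for q in ps: cv2.fillPoly(b,[np.round((q-lo+0.5)*S).astype(np.int32)],255)
    b=cv2.resize(b,(hi[0]-lo[0],hi[1]-lo[1]),interpolation=cv2.INTER_AREA)/255.
    m[lo[1]:hi[1],lo[0]:hi[0]]=b;return m
def fit(t,v0,ims):  # ims: list of (pic,mask)
    f=lambda v:sum(np.abs(render(p,t,v)-m).sum()/m.sum() for p,m in ims)
    st=np.array([.008,.008,.3][:len(v0)])
    r=minimize(f,v0,method='Nelder-Mead',options=dict(initial_simplex=np.r_[[v0],v0+np.diag(st)],xatol=1e-4,fatol=1e-4))
    return r.x,r.fun
E
cat > m.py <<'E'
from h import *
import sys
tag=sys.argv[1]
I={'cone_large':[.48,.244],'cone_medium':[.637,-.081],'cone_small':[.478,-.062],'tray_large':[.46,-.232,.1],'tray_medium':[.63,.222,.2],'tray_small':[.643,-.235,.05]}
P={n:viewer.capture(n) for n in ("scene","top")}
M={t:{n:viewer.outline_of(P[n],t) for n in P} for t in I}
for t in I:
    ms=[(P[n],M[t][n][0]['mask'].astype(np.float32)) for n in P if M[t][n]]
    res=[fit(t,np.array(I[t]),[m]) for m in ms]; b=fit(t,np.array(I[t]),ms)
    print(t,'scene,top',[ (r[0].round(4).tolist(),round(r[1],3)) for r in res],'both',b[0].round(4),round(b[1],3))
    I[t]=b[0]
for n,(a,b,c,d) in {'scene':(200,150,260,110),'top':(200,150,240,120)}.items():
    S=3; im=cv2.resize(P[n]['frame'][b:b+d,a:a+c,::-1],None,fx=S,fy=S,interpolation=cv2.INTER_CUBIC)
    for t in I:
        for q in polys(P[n],t,I[t]): cv2.polylines(im,[np.round((q-[a,b]+.5)*S).astype(np.int32)],True,(0,0,255) if t in CON else (0,255,0),1)
    cv2.imwrite(f'pics/{n}_{tag}.png',im)
E
python3 m.py a
```

```text
cone_large scene,top [([0.474, 0.2452], np.float64(0.032)), ([0.4756, 0.2421], np.float64(0.114))] both [0.4755 0.2441] 0.175
cone_medium scene,top [([0.6311, -0.0731], np.float64(0.061)), ([0.6308, -0.0751], np.float64(0.069))] both [ 0.6309 -0.0742] 0.154
cone_small scene,top [([0.4722, -0.0645], np.float64(0.075)), ([0.4729, -0.0662], np.float64(0.084))] both [ 0.4728 -0.0653] 0.184
tray_large scene,top [([0.4614, -0.2352, 0.2207], np.float64(0.063)), ([0.4618, -0.2354, 0.2582], np.float64(0.036))] both [ 0.4614 -0.235   0.2409] 0.105
tray_medium scene,top [([0.6281, 0.2232, 0.3347], np.float64(0.053)), ([0.6309, 0.2191, 0.2914], np.float64(0.041))] both [0.6304 0.2198 0.2833] 0.144
tray_small scene,top [([0.6425, -0.2304, 0.0791], np.float64(0.046)), ([0.6444, -0.2324, 0.0727], np.float64(0.076))] both [ 0.6434 -0.231   0.0639] 0.154
```

View pics/scene_a.png

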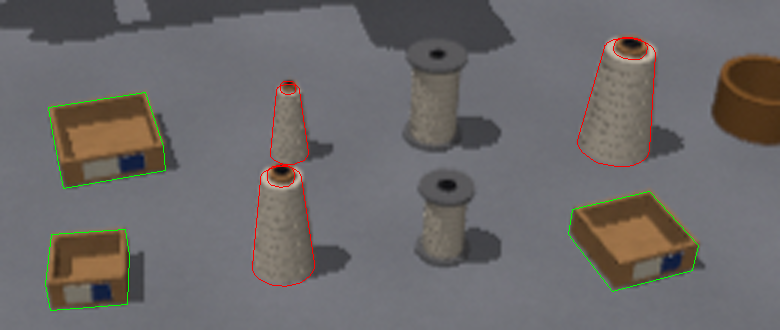

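View pics/top_a.png

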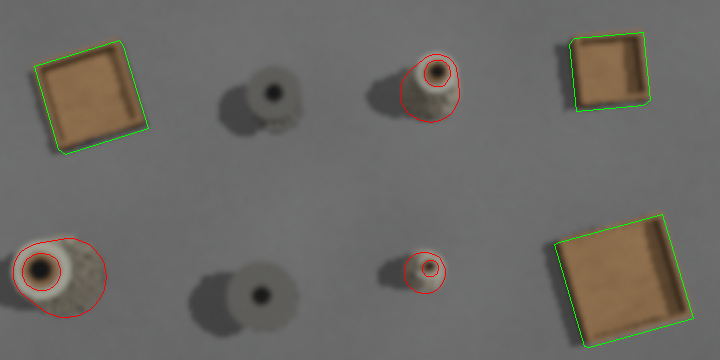

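```bash
R='x'; python3 -m crank '[0.0174,0.0295,0,0,0,0,1,0.0174,0.0295,0,0,0,0,1,0.0174,0.0295,0,0,0,0,1,0.0174,0.0295,0,0,0,0,1,0.0174,0.0295,0,0,0,0,1]'
python3 -m crank '[0.0174,0.0295,0,0,0,0,1,0.0174,0.0295,0,0,0,0,1,0.0174,0.0295,0,0,0,0,1,0.0174,0.0295,0,0,0,0,1,0.0174,0.0295,0,0,0,0,1]'
python3 -m crank '[0.0174,0.0295,0,0,0,0,1,0.0174,0.0295,0,0,0,0,1,0.0174,0.0295,0,0,0,0,1,0.0174,0.0295,0,0,0,0,1,0.0174,0.0295,0,0,0,0,1]'
python3 -m crank '[0,0,0,0,0,0,1,0,0,0,0,0,0,1,0,0,0,0,0,0,1,0,0,0,0,0,0,1,0,0,0,0,0,0,1]'
```

```text
time: 3.32
eef_pos: [0.2995, -0.3585, 0.304]
eef_rot: [-0.588, 0.588, -0.392, 0.392]
ft_force: [0.5, -0.6, 0.1]
finger_gap: 0.0853
time: 3.73
eef_pos: [0.3866, -0.2109, 0.3041]
eef_rot: [-0.588, 0.589, -0.392, 0.392]
ft_force: [1.1, -0.1, -0.4]
finger_gap: 0.0855
time: 4.15
eef_pos: [0.4736, -0.0633, 0.3041]
eef_rot: [0.589, -0.589, 0.392, -0.392]
ft_force: [0.8, -0.3, 1.2]
finger_gap: 0.0852
time: 4.57
eef_pos: [0.4727, -0.0659, 0.304]
eef_rot: [-0.588, 0.588, -0.392, 0.392]
ft_force: [0.5, -0.4, 0.3]
finger_gap: 0.0851
```

```bash
python3 -m crank '[0,0,-0.035,0,0,0,1,0,0,-0.035,0,0,0,1,0,0,-0.035,0,0,0,1,0,0,-0.035,0,0,0,1,0,0,-0.03,0,0,0,1]'
python3 -m crank '[0,0,-0.015,0,0,0,1,0,0,-0.011,0,0,0,1,0,0,0,0,0,0,1,0,0,0,0,0,0,1,0,0,0,0,0,0,1]'
python3 - <<'E'
from h import *
for n in("scene","top"):
    p=viewer.capture(n);cv2.imwrite(f'pics/{n}1.png',cv2.resize(p['frame'][100:300,180:480,::-1],None,fx=2.6,fy=2.6))
E
```

```text
time: 4.98
eef_pos: [0.4723, -0.0657, 0.1322]
eef_rot: [-0.588, 0.588, -0.393, 0.392]
ft_force: [0.9, -0.4, -0.4]
finger_gap: 0.0853
time: 5.4
eef_pos: [0.4733, -0.0655, 0.1087]
eef_rot: [0.588, -0.588, 0.392, -0.393]
ft_force: [0.1, 0.1, 0.8]
finger_gap: 0.0853
```

View pics/scene1.png

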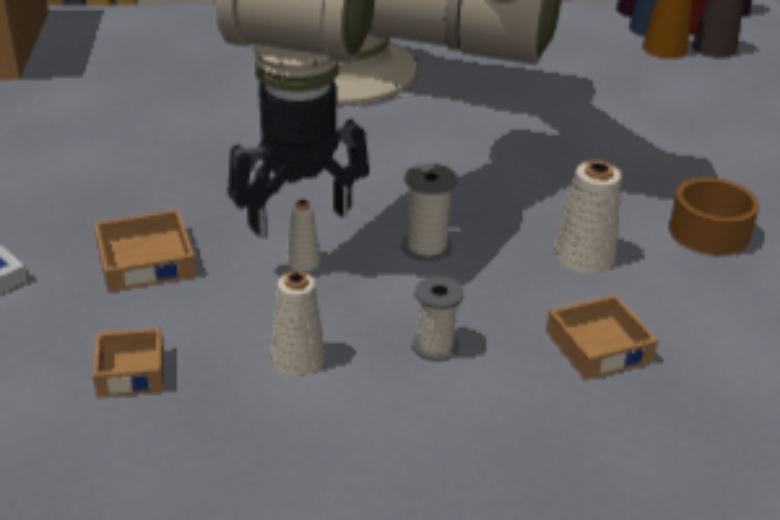

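The small cone (around 303,235 in the crop) stands centred between the fingertips (258 and 342). Closing on it now.

```bash
python3 -m crank '[0,0,0,0,0,0,-1,0,0,0,0,0,0,-1,0,0,0,0,0,0,-1,0,0,0,0,0,0,-1,0,0,0,0,0,0,-1]'
python3 -m crank '[0,0,0,0,0,0,-1,0,0,0,0,0,0,-1,0,0,0,0,0,0,-1,0,0,0,0,0,0,-1,0,0,0,0,0,0,-1]'
python3 -m crank '[0,0,0.005,0,0,0,-1,0,0,0.01,0,0,0,-1,0,0,0.015,0,0,0,-1,0,0,0.01,0,0,0,-1,0,0,0,0,0,0,-1]'
python3 - <<'E'
from h import *
for n in("scene","top"):
    p=viewer.capture(n);cv2.imwrite(f'pics/{n}2.png',cv2.resize(p['frame'][100:300,180:480,::-1],None,fx=2.6,fy=2.6))
E
```

```text
time: 5.92
eef_pos: [0.4731, -0.0649, 0.1081]
eef_rot: [0.589, -0.589, 0.392, -0.392]
ft_force: [-2.2, 0.3, 24.8]
finger_gap: 0.0252
time: 6.33
eef_pos: [0.4731, -0.0649, 0.1084]
eef_rot: [0.589, -0.589, 0.392, -0.392]
ft_force: [-2.1, 1.2, 7.1]
finger_gap: 0.0246
time: 6.75
eef_pos: [0.4737, -0.0652, 0.1497]
eef_rot: [0.589, -0.588, 0.391, -0.393]
ft_force: [0.7, -0.2, -0.6]
finger_gap: 0.0247
```

View pics/scene2.png

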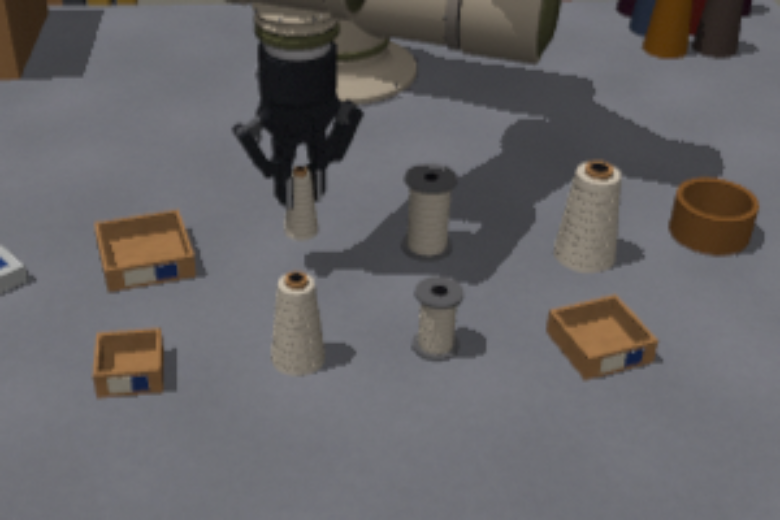

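The small cone hangs upright in the gripper (base at 302,235).

```bash
python3 -m crank '[0,0,0.02,0,0,0,-1,0,0,0.025,0,0,0,-1,0,0,0.02,0,0,0,-1,0,0,0.005,0,0,0,-1,0.0105,-0.01,0,0,0,0,-1]'
python3 -m crank '[0.02,-0.02,0,0,0,0,-1,0.03,-0.029,0,0,0,0,-1,0.03,-0.029,0,0,0,0,-1,0.03,-0.029,0,0,0,0,-1,0.02,-0.02,0,0,0,0,-1]'
python3 -m crank '[0.02,-0.019,0,0,0,0,-1,0.01,-0.01,0,0,0,0,-1,0,0,0,0,0,0,-1,0,0,0,0,0,0,-1,0,0,0,0,0,0,-1]'
python3 -m crank '[0,0,-0.025,0,0,0,-1,0,0,-0.025,0,0,0,-1,0,0,-0.02,0,0,0,-1,0,0,-0.005,0,0,0,-1,0,0,0,0,0,0,-1]'
python3 - <<'E'
from h import *
print(arm.get_obs()['eef_pos'],arm.get_obs()['ft_force'])
for n in("scene","top"):
    p=viewer.capture(n);cv2.imwrite(f'pics/{n}3.png',cv2.resize(p['frame'][100:300,180:480,::-1],None,fx=2.6,fy=2.6))
E
```

```text
time: 7.27
eef_pos: [0.4827, -0.0739, 0.2184]
eef_rot: [0.589, -0.589, 0.392, -0.392]
ft_force: [0.2, -0.2, -0.6]
finger_gap: 0.0245
time: 7.68
eef_pos: [0.615, -0.2042, 0.2156]
eef_rot: [-0.588, 0.588, -0.393, 0.392]
ft_force: [-0.6, 0.6, -0.3]
finger_gap: 0.0245
time: 8.1
eef_pos: [0.6428, -0.23, 0.2169]
eef_rot: [-0.589, 0.589, -0.393, 0.391]
ft_force: [-0.2, 0.2, -0.3]
finger_gap: 0.0244
time: 8.52
eef_pos: [0.6426, -0.2299, 0.1418]
eef_rot: [-0.589, 0.589, -0.393, 0.391]
ft_force: [0.5, 0.1, -0.7]
finger_gap: 0.0244
[ 0.64263524 -0.2298985   0.14175373] [ 0.45501326  0.07316826 -0.73546967]
```

View pics/scene3.png

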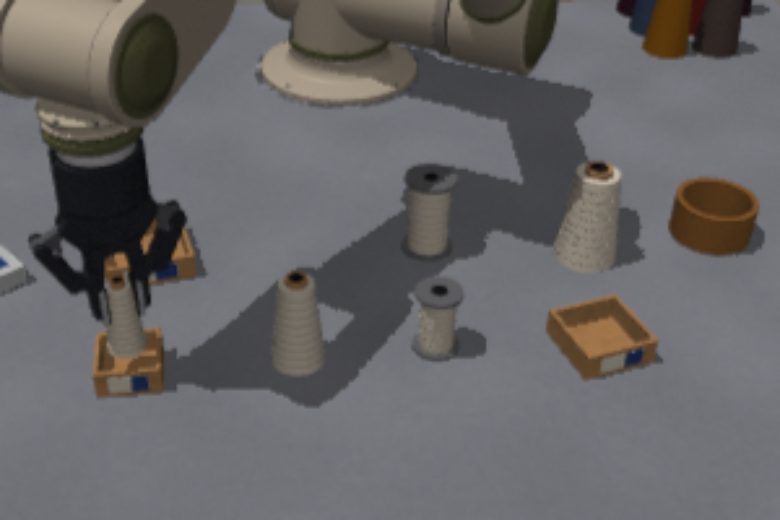

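View pics/top3.png

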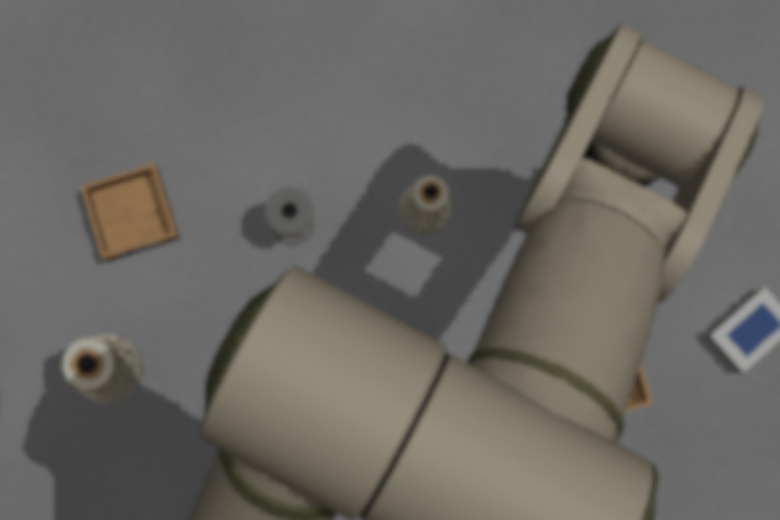

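The small cone (base at 127,350) is over the small tray (centre 128,360). I'll lower it slowly until the floor pushes back.

```bash
python3 -m crank '[0,0,-0.008,0,0,0,-1,0,0,-0.008,0,0,0,-1,0,0,-0.006,0,0,0,-1,0,0,-0.004,0,0,0,-1,0,0,0,0,0,0,-1]'
python3 -m crank '[0,0,-0.001,0,0,0,-1,0,0,-0.001,0,0,0,-1,0,0,-0.001,0,0,0,-1,0,0,0,0,0,0,-1,0,0,0,0,0,0,-1]'
```

```text
time: 9.03
eef_pos: [0.6431, -0.2307, 0.1156]
eef_rot: [-0.588, 0.589, -0.393, 0.391]
ft_force: [0.7, 0.4, -1.3]
finger_gap: 0.0246
time: 9.45
eef_pos: [0.6435, -0.2309, 0.114]
eef_rot: [-0.589, 0.589, -0.392, 0.392]
ft_force: [0.5, -0.4, -1.6]
finger_gap: 0.0246
```

```bash
python3 -m crank '[0,0,-0.001,0,0,0,-1,0,0,-0.001,0,0,0,-1,0,0,0,0,0,0,-1,0,0,0,0,0,0,-1,0,0,0,0,0,0,-1]'
```

```text
time: 9.87
eef_pos: [0.6435, -0.2309, 0.1124]
eef_rot: [0.589, -0.589, 0.392, -0.392]
ft_force: [-0.9, 0.4, 5.1]
finger_gap: 0.0243
```

Floor contact is at 5 N. Releasing and rising.

```bash
python3 -m crank '[0,0,0,0,0,0,-0.2,0,0,0,0,0,0,0.2,0,0,0,0,0,0,0.5,0,0,0,0,0,0,0.5,0,0,0,0,0,0,0.5]'
python3 -m crank '[0,0,0.01,0,0,0,1,0,0,0.025,0,0,0,1,0,0,0.04,0,0,0,1,0,0,0.04,0,0,0,1,0,0,0.04,0,0,0,1]'
python3 - <<'E'
from h import *
p=viewer.capture("scene");cv2.imwrite(f'pics/scene4.png',cv2.resize(p['frame'][100:300,180:480,::-1],None,fx=2.6,fy=2.6))
r=viewer.outline_of(p,'cone_small'); print([(x['score'],x['xy'],x['mask'].sum()) for x in r[:2]])
E
```

```text
time: 10.28
eef_pos: [0.6434, -0.2308, 0.1117]
eef_rot: [-0.589, 0.589, -0.392, 0.392]
ft_force: [0.8, -0.1, -0.3]
finger_gap: 0.0642
time: 10.7
eef_pos: [0.6431, -0.2306, 0.2696]
eef_rot: [0.589, -0.589, 0.392, -0.392]
ft_force: [0.6, 0.0, -1.0]
finger_gap: 0.0857
[(0.83, [227.5, 232.2], np.int64(322))]
```

View pics/scene4.png

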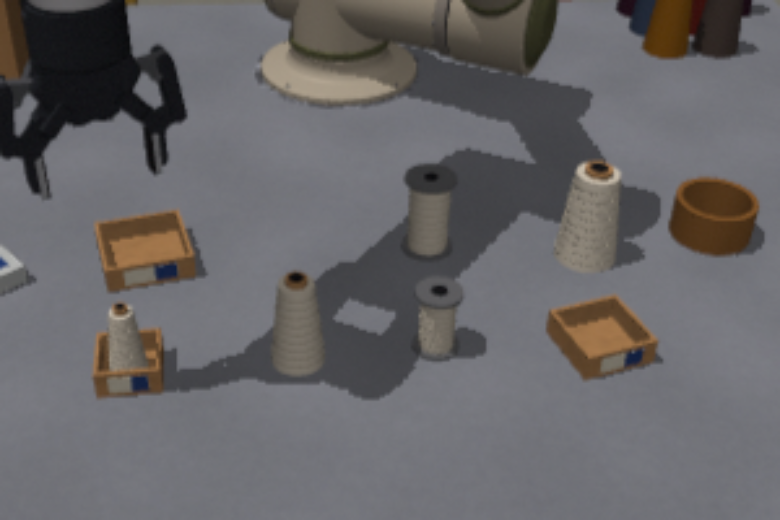

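The small cone stands upright in its tray (top at 120,308, base inside the tray). Next is the medium cone.

```bash
python3 -m crank '[-0.0025,0.0312,0,0,0,0,1,-0.0025,0.0312,0,0,0,0,1,-0.0025,0.0312,0,0,0,0,1,-0.0025,0.0312,0,0,0,0,1,-0.0025,0.0312,0,0,0,0,1]'
python3 -m crank '[0,0,0,0,0,0,1,0,0,0,0,0,0,1,0,0,0,0,0,0,1,0,0,0,0,0,0,1,0,0,0,0,0,0,1]'
```

```text
time: 11.22
eef_pos: [0.6305, -0.0734, 0.2673]
eef_rot: [0.589, -0.588, 0.392, -0.392]
ft_force: [0.5, 0.2, 0.3]
finger_gap: 0.0851
time: 11.63
eef_pos: [0.631, -0.076, 0.2668]
eef_rot: [-0.588, 0.588, -0.392, 0.392]
ft_force: [0.4, 0.2, 0.0]
finger_gap: 0.0854
```

```bash
python3 -m crank '[0,0.0015,-0.035,0,0,0,1,0,0,-0.035,0,0,0,1,0,0,-0.035,0,0,0,1,0,0,-0.03,0,0,0,1,0,0,-0.015,0,0,0,1]'
python3 -m crank '[0,0,-0.005,0,0,0,1,0,0,0,0,0,0,1,0,0,0,0,0,0,1,0,0,0,0,0,0,-1,0,0,0,0,0,0,-1]'
python3 -m crank '[0,0,0,0,0,0,-1,0,0,0,0,0,0,-1,0,0,0,0,0,0,-1,0,0,0,0,0,0,-1,0,0,0,0,0,0,-1]'
python3 -m crank '[0,0,0,0,0,0,-1,0,0,0,0,0,0,-1,0,0,0,0,0,0,-1,0,0,0,0,0,0,-1,0,0,0,0,0,0,-1]'
python3 -m crank '[0,0,0.005,0,0,0,-1,0,0,0.01,0,0,0,-1,0,0,0.015,0,0,0,-1,0,0,0.01,0,0,0,-1,0,0,0,0,0,0,-1]'
python3 - <<'E'
from h import *
for n in("scene","top"):
    p=viewer.capture(n);cv2.imwrite(f'pics/{n}5.png',cv2.resize(p['frame'][100:300,180:480,::-1],None,fx=2.6,fy=2.6))
E
```

```text
time: 12.05
eef_pos: [0.6296, -0.0739, 0.1128]
eef_rot: [-0.588, 0.589, -0.394, 0.39]
ft_force: [-0.5, -0.0, -0.3]
finger_gap: 0.085
time: 12.47
eef_pos: [0.6314, -0.0736, 0.1134]
eef_rot: [0.589, -0.588, 0.391, -0.393]
ft_force: [1.0, 0.9, -0.1]
finger_gap: 0.064
time: 12.88
eef_pos: [0.6312, -0.0734, 0.1133]
eef_rot: [0.589, -0.588, 0.391, -0.393]
ft_force: [-0.4, 0.9, 6.6]
finger_gap: 0.0393
time: 13.3
eef_pos: [0.6312, -0.0734, 0.1133]
eef_rot: [0.589, -0.588, 0.391, -0.393]
ft_force: [-1.6, 0.6, 7.4]
finger_gap: 0.0395
time: 13.72
eef_pos: [0.6317, -0.0735, 0.1548]
eef_rot: [0.589, -0.588, 0.39, -0.393]
ft_force: [-0.1, -0.5, -0.7]
finger_gap: 0.0394
```

View pics/scene5.png

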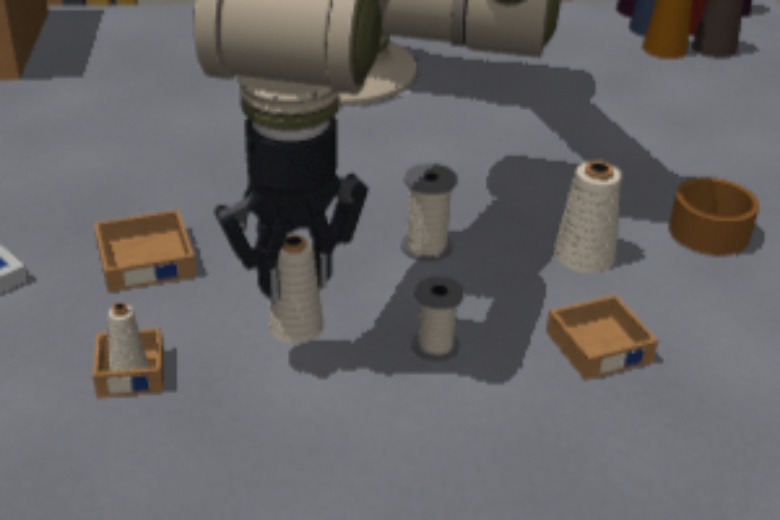

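The medium cone is held upright (base at 297,335). Lifting it and carrying it to the medium tray.

```bash
python3 -m crank '[0,0,0.02,0,0,0,-1,0,0,0.025,0,0,0,-1,0,0,0.02,0,0,0,-1,0,0,0.005,0,0,0,-1,0,0.0097,0,0,0,0,-1]'
python3 -m crank '[0,0.02,0,0,0,0,-1,0,0.03,0,0,0,0,-1,0,0.035,0,0,0,0,-1,0,0.035,0,0,0,0,-1,0,0.035,0,0,0,0,-1]'
python3 -m crank '[0,0.035,0,0,0,0,-1,0,0.035,0,0,0,0,-1,-0.001,0.03,0,0,0,0,-1,0,0.02,0,0,0,0,-1,0,0.01,0,0,0,0,-1]'
python3 -m crank '[0,0,0,0,0,0,-1,0,0,-0.02,0,0,0,-1,0,0,-0.025,0,0,0,-1,0,0,-0.02,0,0,0,-1,0,0,-0.01,0,0,0,-1]'
python3 -m crank '[0,0,-0.008,0,0,0,-1,0,0,-0.008,0,0,0,-1,0,0,-0.005,0,0,0,-1,0,0,0,0,0,0,-1,0,0,0,0,0,0,-1]'
python3 - <<'E'
from h import *
for n in("scene","top"):
    p=viewer.capture(n);cv2.imwrite(f'pics/{n}6.png',cv2.resize(p['frame'][100:300,180:480,::-1],None,fx=2.6,fy=2.6))
E
```

```text
time: 14.23
eef_pos: [0.6311, -0.0647, 0.2224]
eef_rot: [0.588, -0.588, 0.392, -0.393]
ft_force: [0.0, -0.1, -1.9]
finger_gap: 0.0394
time: 14.65
eef_pos: [0.63, 0.0935, 0.2194]
eef_rot: [-0.588, 0.589, -0.393, 0.391]
ft_force: [-0.2, -0.2, -1.4]
finger_gap: 0.0397
time: 15.07
eef_pos: [0.6286, 0.2247, 0.2194]
eef_rot: [-0.588, 0.59, -0.392, 0.39]
ft_force: [-0.0, 0.8, -1.1]
finger_gap: 0.0394
time: 15.48
eef_pos: [0.629, 0.2197, 0.1433]
eef_rot: [-0.587, 0.59, -0.394, 0.391]
ft_force: [0.5, -0.4, -2.8]
finger_gap: 0.0396
time: 15.9
eef_pos: [0.6301, 0.2213, 0.1264]
eef_rot: [0.589, -0.588, 0.392, -0.392]
ft_force: [-0.2, 0.2, -1.3]
finger_gap: 0.0396
```

View pics/scene6.png

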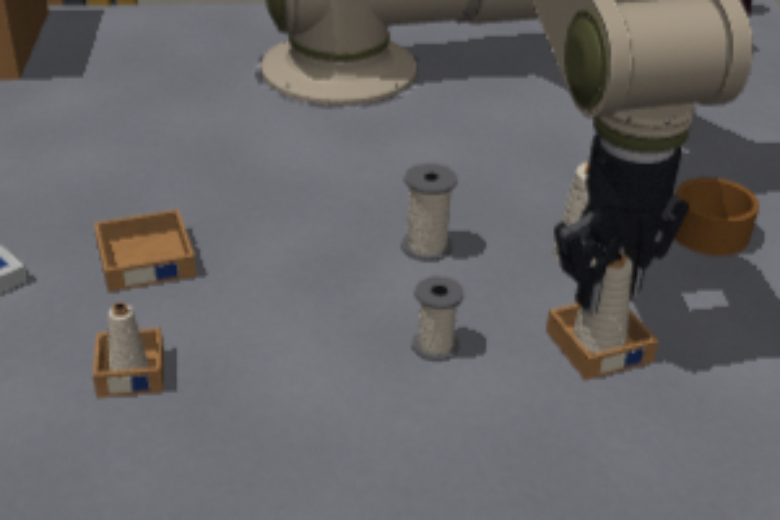

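The medium cone's foot (602,345) is inside the medium tray, clear of the walls.

```bash
python3 -m crank '[0,0,-0.003,0,0,0,-1,0,0,-0.003,0,0,0,-1,0,0,-0.001,0,0,0,-1,0,0,0,0,0,0,-1,0,0,0,0,0,0,-1]'
python3 -m crank '[0,0,-0.001,0,0,0,-1,0,0,-0.001,0,0,0,-1,0,0,0,0,0,0,-1,0,0,0,0,0,0,-1,0,0,0,0,0,0,-1]'
```

```text
time: 16.42
eef_pos: [0.6299, 0.2214, 0.1188]
eef_rot: [-0.589, 0.589, -0.392, 0.392]
ft_force: [0.4, 0.7, -1.1]
finger_gap: 0.0394
time: 16.83
eef_pos: [0.63, 0.2214, 0.1174]
eef_rot: [0.589, -0.588, 0.392, -0.392]
ft_force: [-1.6, -0.2, 4.4]
finger_gap: 0.0397
```

```bash
python3 -m crank '[0,0,0,0,0,0,0.1,0,0,0,0,0,0,0.5,0,0,0,0,0,0,1,0,0,0,0,0,0,1,0,0,0,0,0,0,1]'
python3 -m crank '[0,0,0.01,0,0,0,1,0,0,0.025,0,0,0,1,0,0,0.04,0,0,0,1,0,0,0.04,0,0,0,1,0,0,0.04,0,0,0,1]'
python3 -m crank '[-0.031,0.0045,0,0,0,0,1,-0.031,0.0045,0,0,0,0,1,-0.031,0.0045,0,0,0,0,1,-0.031,0.0045,0,0,0,0,1,-0.031,0.0045,0,0,0,0,1]'
python3 -m crank '[0,0,0,0,0,0,1,0,0,0,0,0,0,1,0,0,0,0,0,0,1,0,0,0,0,0,0,1,0,0,0,0,0,0,1]'
python3 - <<'E'
from h import *
for n in("scene","top"):
    p=viewer.capture(n);cv2.imwrite(f'pics/{n}7.png',cv2.resize(p['frame'][100:300,180:480,::-1],None,fx=2.6,fy=2.6))
E
```

```text
time: 17.25
eef_pos: [0.63, 0.2214, 0.1168]
eef_rot: [0.589, -0.589, 0.392, -0.392]
ft_force: [-0.2, 0.1, 0.3]
finger_gap: 0.0855
time: 17.67
eef_pos: [0.6295, 0.2213, 0.2746]
eef_rot: [0.589, -0.588, 0.392, -0.392]
ft_force: [0.6, 0.5, -0.6]
finger_gap: 0.0851
time: 18.08
eef_pos: [0.4733, 0.2439, 0.2727]
eef_rot: [0.589, -0.588, 0.392, -0.392]
ft_force: [0.4, 0.2, 0.3]
finger_gap: 0.0855
time: 18.5
eef_pos: [0.4758, 0.2436, 0.2719]
eef_rot: [0.588, -0.588, 0.392, -0.392]
ft_force: [0.3, -0.7, -0.2]
finger_gap: 0.0856
```

View pics/scene7.png

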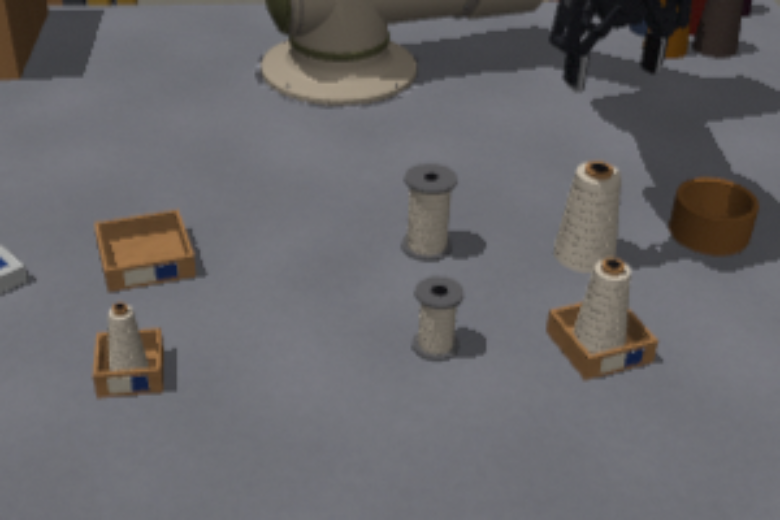

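The medium cone stands upright in its tray (base at 602,345). The gripper is now above the large cone, so I'll descend on it.

```bash
python3 -m crank '[0,0,-0.035,0,0,0,1,0,0,-0.035,0,0,0,1,0,0,-0.03,0,0,0,1,0,0,-0.025,0,0,0,1,0,0,-0.015,0,0,0,1]'
python3 -m crank '[0,0,-0.005,0,0,0,1,0,0,0,0,0,0,1,0,0,0,0,0,0,1,0,0,0,0,0,0,-1,0,0,0,0,0,0,-1]'
python3 -m crank '[0,0,0,0,0,0,-1,0,0,0,0,0,0,-1,0,0,0,0,0,0,-1,0,0,0,0,0,0,-1,0,0,0,0,0,0,-1]'
python3 -m crank '[0,0,0.005,0,0,0,-1,0,0,0.01,0,0,0,-1,0,0,0.015,0,0,0,-1,0,0,0.01,0,0,0,-1,0,0,0,0,0,0,-1]'
python3 - <<'E'
from h import *
for n in("scene","top"):
    p=viewer.capture(n);cv2.imwrite(f'pics/{n}8.png',cv2.resize(p['frame'][100:300,180:480,::-1],None,fx=2.6,fy=2.6))
E
```

```text
time: 19.02
eef_pos: [0.4744, 0.2435, 0.1291]
eef_rot: [-0.587, 0.589, -0.393, 0.391]
ft_force: [0.6, -0.2, -0.2]
finger_gap: 0.0855
time: 19.43
eef_pos: [0.4754, 0.244, 0.1281]
eef_rot: [0.589, -0.588, 0.391, -0.392]
ft_force: [0.4, 0.8, 0.5]
finger_gap: 0.0638
time: 19.85
eef_pos: [0.4752, 0.244, 0.1286]
eef_rot: [0.589, -0.588, 0.391, -0.392]
ft_force: [-2.5, -1.2, 11.3]
finger_gap: 0.0521
time: 20.27
eef_pos: [0.4756, 0.2441, 0.1693]
eef_rot: [0.59, -0.587, 0.391, -0.393]
ft_force: [0.8, 0.5, -3.2]
finger_gap: 0.0517
```

View pics/scene8.png

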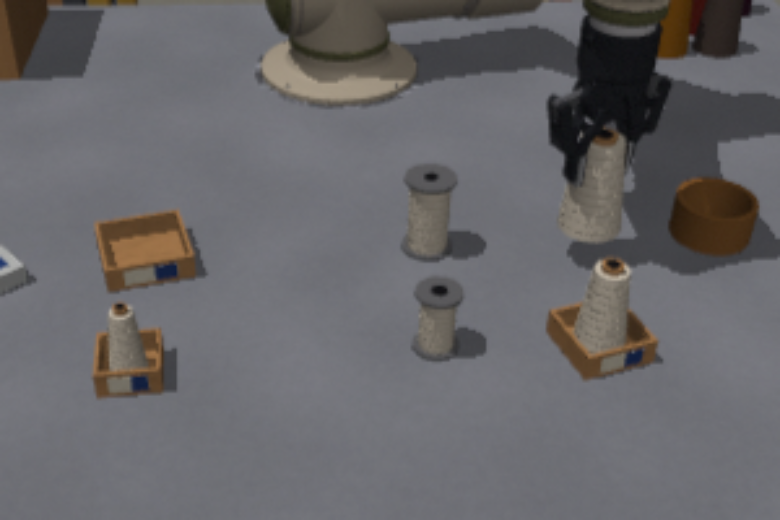

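The large cone is held upright (base at 592,230). Carrying it high over the spool to the large tray.

```bash
python3 -m crank '[0,0,0.015,0,0,0,-1,0,0,0.03,0,0,0,-1,0,0,0.03,0,0,0,-1,0,0,0.015,0,0,0,-1,0,0,0,0,0,0,-1]'
python3 -m crank '[0,-0.015,0,0,0,0,-1,0,-0.029,0,0,0,0,-1,-0.002,-0.035,0,0,0,0,-1,0,-0.035,0,0,0,0,-1,-0.002,-0.035,0,0,0,0,-1]'
python3 -m crank '[0,-0.035,0,0,0,0,-1,-0.002,-0.035,0,0,0,0,-1,-0.002,-0.035,0,0,0,0,-1,0,-0.035,0,0,0,0,-1,-0.002,-0.035,0,0,0,0,-1]'
python3 -m crank '[-0.002,-0.035,0,0,0,0,-1,0,-0.035,0,0,0,0,-1,-0.002,-0.035,0,0,0,0,-1,0,-0.03,0,0,0,0,-1,0,-0.02,0,0,0,0,-1]'
python3 -m crank '[0,0,0,0,0,0,-1,0,0,0,0,0,0,-1,0,0,-0.02,0,0,0,-1,0,0,-0.03,0,0,0,-1,0,0,-0.02,0,0,0,-1]'
python3 -m crank '[0,0,-0.01,0,0,0,-1,0,0,0,0,0,0,-1,0,0,0,0,0,0,-1,0,0,0,0,0,0,-1,0,0,0,0,0,0,-1]'
python3 - <<'E'
from h import *
for n in("scene","top"):
    p=viewer.capture(n);cv2.imwrite(f'pics/{n}9.png',cv2.resize(p['frame'][100:300,180:480,::-1],None,fx=2.6,fy=2.6))
E
```

```text
time: 20.78
eef_pos: [0.4756, 0.2441, 0.2594]
eef_rot: [0.59, -0.587, 0.391, -0.393]
ft_force: [1.1, 0.5, -2.3]
finger_gap: 0.0521
time: 21.2
eef_pos: [0.4702, 0.0935, 0.255]
eef_rot: [-0.588, 0.589, -0.393, 0.391]
ft_force: [1.0, 0.6, -2.4]
finger_gap: 0.052
time: 21.62
eef_pos: [0.4642, -0.0817, 0.2551]
eef_rot: [-0.588, 0.589, -0.393, 0.391]
ft_force: [0.5, 0.6, -2.6]
finger_gap: 0.0518
time: 22.03
eef_pos: [0.4602, -0.2377, 0.2547]
eef_rot: [-0.588, 0.588, -0.394, 0.391]
ft_force: [-0.3, 0.2, -1.2]
finger_gap: 0.052
time: 22.45
eef_pos: [0.4602, -0.2333, 0.1843]
eef_rot: [0.589, -0.589, 0.393, -0.39]
ft_force: [-1.0, 0.0, -2.5]
finger_gap: 0.0519
time: 22.87
eef_pos: [0.4612, -0.2349, 0.1777]
eef_rot: [-0.589, 0.589, -0.391, 0.392]
ft_force: [1.0, 0.1, -2.0]
finger_gap: 0.0517
```

View pics/scene9.png

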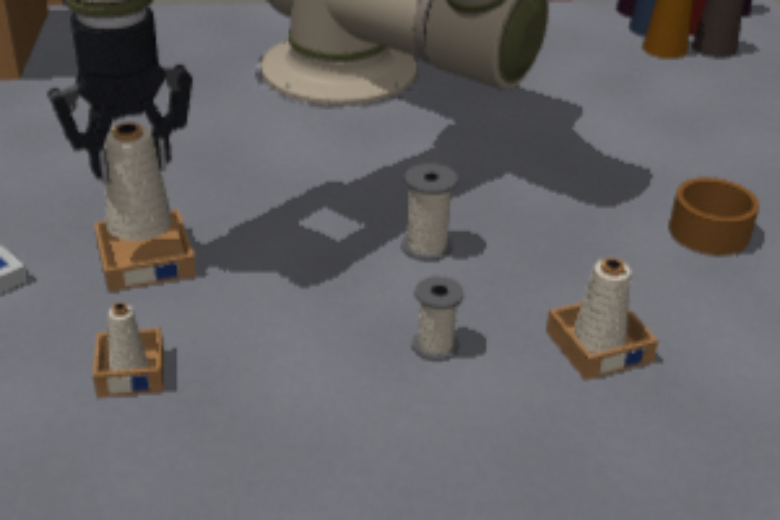

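The large cone hangs over the large tray (base at 140,230), centred left to right. Lowering it.

```bash
python3 -m crank '[0,0,-0.012,0,0,0,-1,0,0,-0.012,0,0,0,-1,0,0,-0.01,0,0,0,-1,0,0,-0.006,0,0,0,-1,0,0,0,0,0,0,-1]'
python3 -m crank '[0,0,-0.002,0,0,0,-1,0,0,-0.002,0,0,0,-1,0,0,0,0,0,0,-1,0,0,0,0,0,0,-1,0,0,0,0,0,0,-1]'
python3 -m crank '[0,0,-0.001,0,0,0,-1,0,0,-0.001,0,0,0,-1,0,0,0,0,0,0,-1,0,0,0,0,0,0,-1,0,0,0,0,0,0,-1]'
```

```text
time: 23.38
eef_pos: [0.4607, -0.2349, 0.1362]
eef_rot: [0.589, -0.588, 0.392, -0.391]
ft_force: [0.5, 0.1, -2.0]
finger_gap: 0.052
time: 23.8
eef_pos: [0.461, -0.2352, 0.1332]
eef_rot: [-0.589, 0.589, -0.392, 0.392]
ft_force: [-0.3, -0.9, -2.8]
finger_gap: 0.0519
time: 24.22
eef_pos: [0.461, -0.2353, 0.1326]
eef_rot: [-0.588, 0.589, -0.391, 0.393]
ft_force: [-4.2, 1.9, 15.9]
finger_gap: 0.0517
```

```bash
python3 -m crank '[0,0,0,0,0,0,0.4,0,0,0,0,0,0,0.7,0,0,0,0,0,0,1,0,0,0,0,0,0,1,0,0,0,0,0,0,1]'
python3 -m crank '[0,0,0.01,0,0,0,1,0,0,0.025,0,0,0,1,0,0,0.04,0,0,0,1,0,0,0.04,0,0,0,1,0,0,0.04,0,0,0,1]'
python3 -m crank '[-0.01,-0.03,0.01,0,0,0,1,-0.01,-0.03,0,0,0,0,1,-0.015,-0.03,0,0,0,0,1,-0.015,-0.03,0,0,0,0,1,-0.015,-0.03,0,0,0,0,1]'
python3 -m crank '[-0.02,-0.03,0,0,0,0,1,-0.02,-0.03,0,0,0,0,1,-0.02,-0.03,0,0,0,0,1,-0.02,-0.03,0,0,0,0,1,0,0,0,0,0,0,1]'
cat > m2.py <<'E'
from h import *
tr={'cone_large':[.4614,-.235],'cone_medium':[.6304,.2198],'cone_small':[.6434,-.231]}
ty={'cone_large':('tray_large',.24),'cone_medium':('tray_medium',.285),'cone_small':('tray_small',.07)}
P={n:viewer.capture(n) for n in ("scene","top")}
V={}
for t in tr:
    V[t]=np.array(tr[t])
    for n in P:
        r=viewer.outline_of(P[n],t)
        print(t,n,[(round(x['score'],2),np.round(x['xy'],1).tolist(),ray(P[n],viewer.mark_of(P[n],t)[0]['xy'],.004).round(3).tolist()) for x in r[:1]] if r else None)
for n in P:
    a,b,c,d=(200,150,260,110) if n=='scene' else (200,150,240,120)
    S=3; im=cv2.resize(P[n]['frame'][b:b+d,a:a+c,::-1],None,fx=S,fy=S,interpolation=cv2.INTER_CUBIC)
    for t in V:
        r0,r1,h,rs,H=CON[t];x,y=V[t]
        qs=[hull(P[n],circ(x,y,.004+h,r1)),hull(P[n],circ(x,y,.004+H,rs))]+polys(P[n],ty[t][0],[x,y,ty[t][1]])
        for i,q in enumerate(qs): cv2.polylines(im,[np.round((q-[a,b]+.5)*S).astype(np.int32)],True,(0,0,255) if i<2 else (0,255,0),1)
    cv2.imwrite(f'pics/{n}10.png',im)
print(arm.get_obs()['time'],arm.get_obs()['eef_pos'],arm.get_obs()['ft_force'])
for t in ('spool_tall','spool_short','tape_roll','needle_tin'):
    print(t,[np.round(viewer.mark_of(P[n],t)[0]['xy'],0) for n in P if viewer.mark_of(P[n],t)])
E
python3 m2.py
```

```text
time: 24.63
eef_pos: [0.4609, -0.2352, 0.1308]
eef_rot: [0.589, -0.589, 0.392, -0.392]
ft_force: [0.1, 0.2, 0.2]
finger_gap: 0.0853
time: 25.05
eef_pos: [0.4606, -0.2349, 0.2876]
eef_rot: [0.589, -0.589, 0.392, -0.392]
ft_force: [1.5, -0.8, 0.2]
finger_gap: 0.0857
time: 25.47
eef_pos: [0.3951, -0.3864, 0.2959]
eef_rot: [0.589, -0.589, 0.392, -0.392]
ft_force: [1.0, -0.5, -0.1]
finger_gap: 0.0855
time: 25.88
eef_pos: [0.3123, -0.5096, 0.2949]
eef_rot: [-0.587, 0.588, -0.394, 0.393]
ft_force: [-0.5, -0.1, 0.3]
finger_gap: 0.0856
cone_large scene [(0.88, [230.2, 183.1], [0.461, -0.234, 0.004])]
cone_large top [(0.63, [409.6, 238.9], [0.467, -0.242, 0.004])]
cone_medium scene [(0.63, [410.4, 220.6], [0.625, 0.217, 0.004])]
cone_medium top [(0.91, [228.7, 179.4], [0.626, 0.221, 0.004])]
cone_small scene [(0.66, [226.7, 231.1], [0.65, -0.23, 0.004])]
cone_small top [(0.45, [402.5, 174.0], [0.649, -0.225, 0.004])]
26.5833 [ 0.31604888 -0.50500998  0.29597972] [ 0.03309738  0.06317602 -0.58831899]
spool_tall [array([345., 195.]), array([291., 248.])]
spool_short [array([347., 235.]), array([293., 185.])]
tape_roll [array([450., 189.]), array([161., 253.])]
needle_tin [array([174., 210.]), array([466., 226.])]
```

View pics/scene10.png

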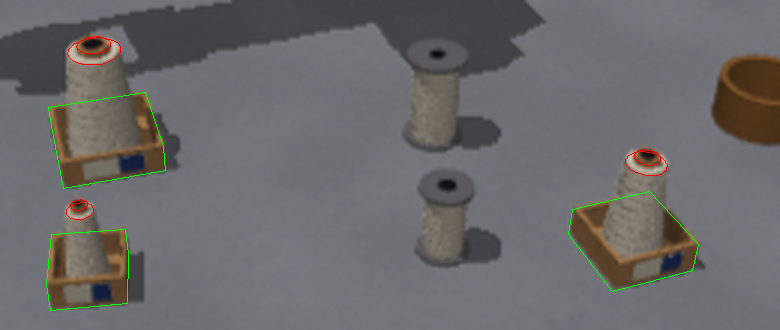

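View pics/top10.png

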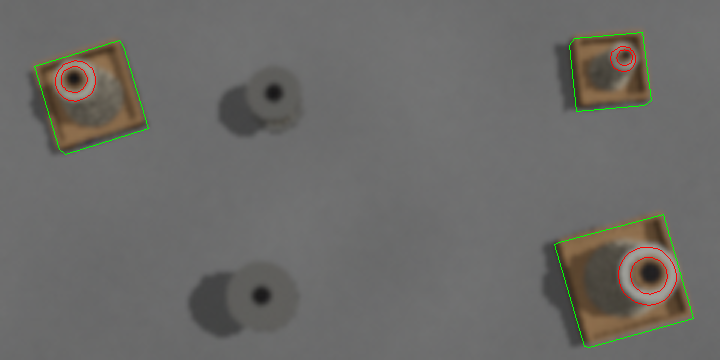

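In both pictures, all three cone tops sit within about a pixel of where a centred, upright cone's top would be. The spools, roll and tin are where they were. The arm is well clear, so I'm handing in.

```bash
python3 -c "
from plant import arm
print(arm.finish_job())"
```

```text
the job is handed in; nothing more can be done
None
```

I stood each cone in the tray of its own size and handed the job in at about 27 s. No verdict comes back, so the result rests on my own checks.

**Method:** I found the cones and trays by fitting their known shapes to the network outlines in both cameras. The two views agreed to about 2–4 mm. I gripped each cone by its tapered side, lowered it until the wrist felt the tray floor (4–16 N), released it and moved the arm clear.

**Last checks:**
- **Cones:** The drawn tops of centred, upright cones at floor height matched all three cones in both views to about 1–2 pixels (2–4 mm). The tray outlines matched too.
- **Other items:** The spools, tape roll and needle tin showed no movement beyond the scatter of the networks' marks.
- **Arm:** It is clear and reads no contact force.
- **Disagreement:** The networks' origin marks for the placed cones differed from the tray centres by up to about 9 mm. I relied on the shape fit instead, because those marks scattered by about a centimetre from the start.

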